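# Pin the sample bar latch shut

### The job

Close the bar latch on the wooden sample board: swing its bar fully into the fork so that the eye of the bar lines up with the two eyes of the fork. Then take the long slim pin from the pin rack (not the short one, and not the long one with the thick shank) and drop it down through the eyes until its flange rests on the fork, and let go.

Things in the scene. Friction and masses are not known exactly. Their poses are not given: they have to be found in the camera images.
- pin: Long slim steel pin, upright in a wooden rack (220x70x44, 3 holes 70 apart, row along pin's x). Origin: underside of foot, z up. Foot 10 wide, tapering over 11 to a 16 dia shaft up to z=58; flange 40 dia, z 58-64; head 24 dia, z 64-102, to grip; 0.28 kg. Other holes, any order: a short pin (same head, 24 lower) and a pin as tall with a 33 thick shank: wrong ones. Sizes in mm.
- fork_hole (a point): Centre of the fork's hole on its top face, 80 mm above the counter. Dark steel fork on a fixed board (190x300x18): two eyes, 50 mm outside, hole 26, 12 thick, tops at 80 and 50; joined by an upright plate, top also 80, on this point's +x side; the bar enters from -x. Free down to 22. z up, y from the bar's upright pivot axis (200 mm away along -y) to the fork. The flange rests here when home.
- bar_knob (a point): Point on the axis of the bar's upright round knob (20 mm dia, 65 to 107 mm above the counter); the point is at 90 mm, 115 mm from the pivot axis. The bar is 28 mm wide, 12 thick, top at 65; its end is a round eye, 50 mm outside, hole 26, 200 mm from the pivot axis. Grip or push the knob: it takes about 2 N.
- bar (a joint): Bar angle in rad: 0 = fully in the fork, against its stop, eyes in line; grows as the bar swings out anticlockwise seen from above (to the fork's -x side), at most 1.1. The bar stays where it is left.
Not all that is in view belongs to the job. Leave any green, pink or purple look-alike of the pin alone.

How it is judged:
On the way, in this order (a step that is already met when the one before it is completed fails the run):
1. the bar is swung into the fork (value of joint bar below 0.09 rad), for 0.2 s.
2. the long slim pin is through the eyes, its flange down on the fork (z of pin in the frame of fork_hole below -0.049 m and horizontal distance between pin and fork_hole below 0.015 m), for 0.2 s.
At the end, for the whole second after the job is handed in: The bar is in the fork (within 0.075 rad of its stop), and the long slim pin stands through the eyes: its foot at least 49 mm below the fork's top face (58 mm when fully home), within 15 mm of the hole's axis, upright within 0.2 rad, released and at rest (all of step 2 and value of joint bar below 0.075 rad and angle between pin's own z axis and vertical below 0.2 rad and linear speed of pin below 0.02 m/s); the robot touches nothing.
It also fails if it takes over 58 s, if anything falls off the work surface, if the arm or the gripper's body presses on something with over 40 N, if the wrist force passes 120 N, or if a joint passes its speed limit or range.

### The arm

A 6-joint arm with a two-finger parallel gripper is mounted at the origin on the work surface. World frame = base frame: x ahead of the robot, y to its left, z up, the work surface at z = 0. Lengths are in m, angles in rad, forces in N, time in s.
With the tool pointing down it reaches from about 0.3 to 0.85 m from the base axis. Payload 4.2 kg.
Tool frame: the origin (TCP) lies between the finger pads; the fingertips stand 11 mm ahead of it and the grasp point (between the pads) lies 8 mm behind it; y points along the fingers, z is the direction in which the jaws open and shut, and the axes are right-handed (so a half turn about y gives the same grasp; the last joint's range is limited). The gripper opens to 91 mm and grips with 3 to 60 N. Pads are 32 mm wide; open, the fingers measure 118 mm over their backs; the gripper's body (76 mm by 178 mm) begins 60 mm behind the grasp point.
Start: joints at [1.237, 0.32, 1.565, -0, 1.257, -0.02], TCP at [0.177, 0.547, 0.225] pointing down, gripper open.
Joint ranges: [-3.11, 3.11], [-0.84, 2.01], [0.21, 2.61], [-1.34, 4.49], [0.05, 2.63], [-2.56, 2.56]. Speed limits (rad/s): [2.57, 2.57, 3.14, 3.14, 3.14, 3.14].

### API

Orientations are given as a 3x3 rotation matrix whose columns are the frame's x, y, z axes.
In Python, from workcell import robot, fingers, kin, sensors, vision, order gives the robot as it stands. Calls block until the motion is done:
- robot.move_pose(position, orientation): joint-space move of the TCP to a pose.
- robot.move_linear(position, ori=None, vel=0.15, until_force=None): straight line of the TCP; ori=None keeps the orientation; vel is the mean speed in m/s. With until_force (N) it stops when the force on the tool has changed by that much, and returns True; else False.
- robot.move_joints(angles): joint-space move.
- fingers.let_go() and fingers.grab(newtons=None): open the fingers fully, or close them until they stop; newtons is the grip in N (None keeps the last).
- robot.sleep(seconds).
- kin.ik(position, orientation): joint angles nearest the present ones, or None.
- sensors.observe(): the state.
- vision.capture(name): name is "scene" or "top"; returns a dict with "pixels" (420x560x3 uint8, red, green, blue), "vertical_fov" (degrees; the focal length in pixels is half the picture's height over the tangent of half this angle, whatever the lens; pixels are square), "cx", "cy" (the principal point, pixels), "R" (3x3) and "t" (3): a world point X has camera coordinates R X + t. Camera axes: x right, y down, z forward; pixel columns grow to the right and rows downward; lengths in m; the calibration is good to about 2 mm. A picture is of the moment at which its call begins. There is no depth.
A pose or a line that the arm cannot do raises robot.PlanningError and nothing moves.
- order.finish_job(): hands the job in, once; it reports no verdict.
The state is a dict: "time_s": time; "qpos": joint angles; "joint_vel": joint speeds; "joint_torque": joint torques, N m; "tool_pos": TCP position; "orientation": TCP orientation; "wrist_force": force on the tool from outside, world axes, zero at the start; "ft_torque": the same for the moment, N m; "gripper_width": opening from 0.0 (shut) to 1.0 (fully open).
Only numpy, scipy, OpenCV 4.12 (cv2) and the standard library are available. Lean on these libraries where they do the work, as an engineer would, in place of code of your own. Each camera call takes 0.05 s, during which the arm holds its last target.

## Working session

There is one attempt and no reset: what is moved stays moved. The work goes in short steps, each a Python script; the robot and the scene stay as the last script left them, time stands still between calls to the robot, and variables do not carry over. Pictures are saved under pics/ and viewed, and the job is handed in when it is done.

```bash
ls; mkdir -p pics
python3 - <<'E'
from workcell import robot, fingers, kin, sensors, vision, order
import cv2,numpy as np
s=sensors.observe(); print({k:np.round(v,3) for k,v in s.items()})
for n in("scene","top"):
    c=vision.capture(n); cv2.imwrite(f"pics/{n}0.png",c["pixels"][:,:,::-1]); print(n,c["vertical_fov"],c["cx"],c["cy"],np.round(c["R"],4).tolist(),np.round(c["t"],4), {k for k in c})
    np.savez(f"{n}0.npz",**c)
E
```

```text
pics
{'time_s': np.float64(0.0), 'qpos': array([ 1.237,  0.32 ,  1.566, -0.   ,  1.257, -0.02 ]), 'joint_vel': array([ 0.001, -0.001, -0.001,  0.   , -0.   ,  0.   ]), 'joint_torque': array([-1.0000e-03, -4.1247e+01, -2.3197e+01,  7.3000e-02,  4.6000e-02,
       -0.0000e+00]), 'tool_pos': array([0.177, 0.546, 0.224]), 'orientation': array([[ 0.951, -0.001,  0.309],
       [-0.309, -0.002,  0.951],
       [ 0.   , -1.   , -0.002]]), 'wrist_force': array([-0.014,  0.219, -0.552]), 'ft_torque': array([-0.001, -0.007,  0.012]), 'gripper_width': np.float64(0.997)}
scene 51.45583474474765 276.5851459610415 213.5290346219476 [[-0.1965, 0.9805, 0.0015], [0.6153, 0.1245, -0.7784], [-0.7634, -0.1521, -0.6277]] [ 0.143  -0.2503  1.3064] {'cx', 't', 'pixels', 'vertical_fov', 'cy', 'R'}
top 56.854600839158145 284.817255965136 206.4106178617342 [[-0.1181, -0.993, -0.0013], [-0.9646, 0.1151, -0.2374], [0.2359, -0.0268, -0.9714]] [0.0286 0.5424 0.8729] {'cx', 't', 'pixels', 'vertical_fov', 'cy', 'R'}
```

View pics/scene0.png

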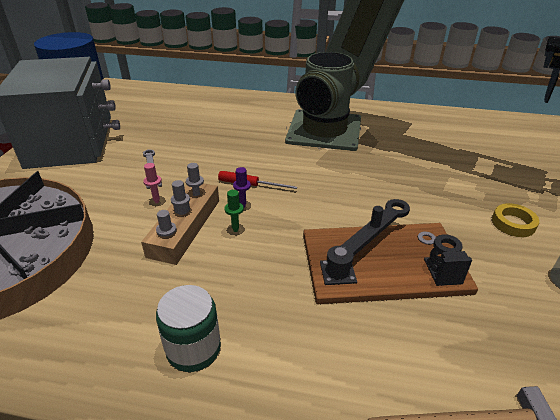

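View pics/top0.png

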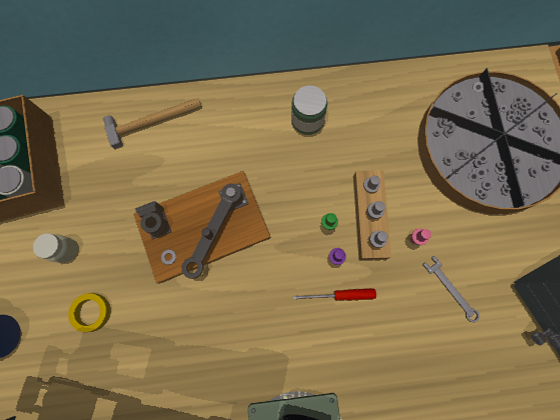

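Candidates for the pin: three steel pins in the rack, at top (373,184), (376,210), (378,239), which are scene (165,222), (180,195), (194,178). The look-alikes to ignore are green (330,221), purple (337,256) and pink (421,237). Next is a close crop.

Run:
```python
import cv2,numpy as np
s=np.load("scene0.npz")["pixels"][:,:,::-1]; t=np.load("top0.npz")["pixels"][:,:,::-1]
a=cv2.resize(s[140:270,130:260],None,fx=4.6,fy=4.6,interpolation=cv2.INTER_CUBIC)
cv2.imwrite("pics/c1.png",a)
b=cv2.resize(t[160:270,345:445],None,fx=5,fy=5,interpolation=cv2.INTER_CUBIC); cv2.imwrite("pics/c2.png",b)
b=cv2.resize(t[165:285,130:275],None,fx=5,fy=5,interpolation=cv2.INTER_CUBIC); cv2.imwrite("pics/c3.png",b)
b=cv2.resize(s[190:310,300:480],None,fx=4.4,fy=4.4,interpolation=cv2.INTER_CUBIC); cv2.imwrite("pics/c4.png",b)
```

```text
(no output)
```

View pics/c1.png

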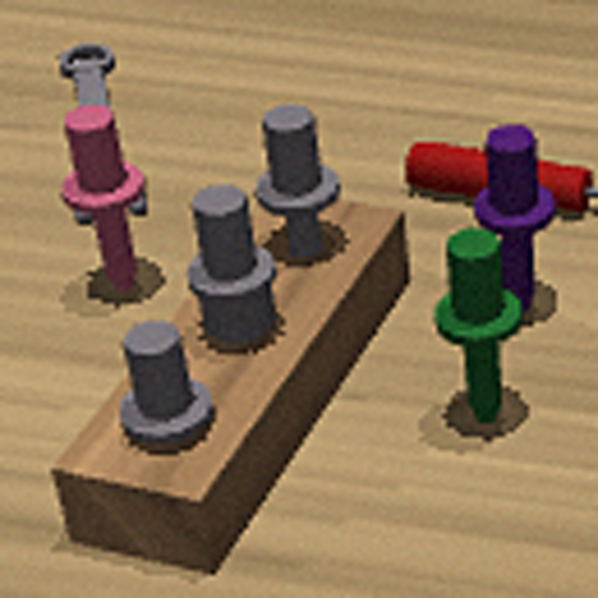

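View pics/c2.png

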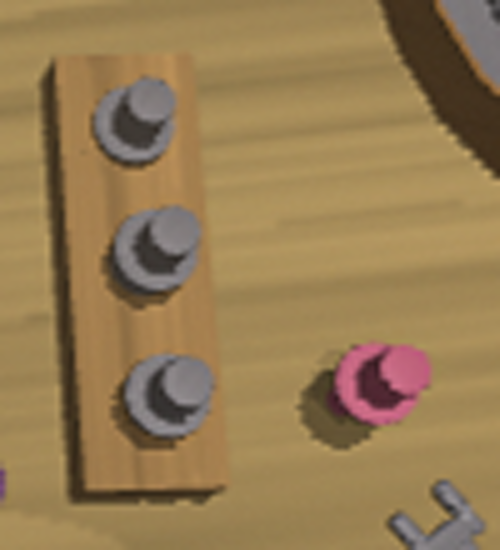

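View pics/c3.png

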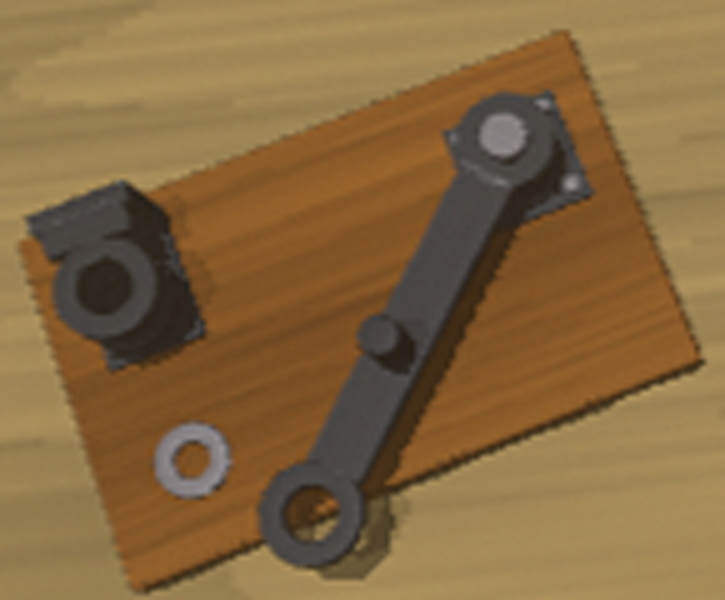

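View pics/c4.png

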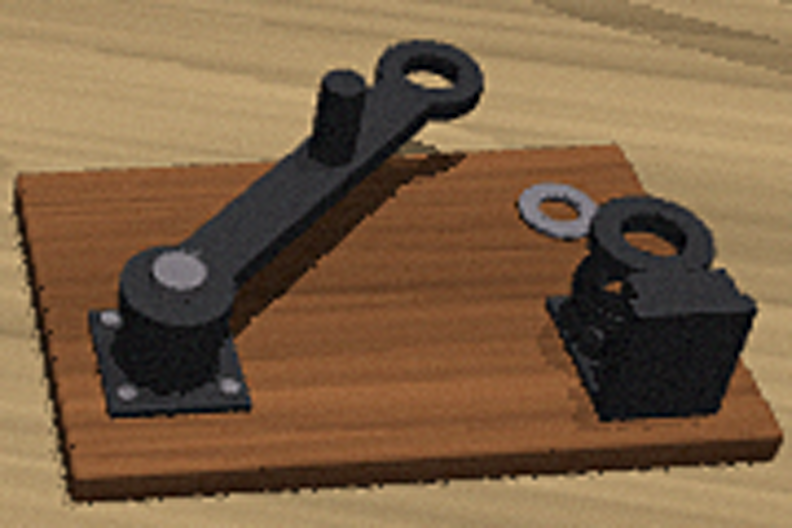

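The crop shows the pin nearest the robot, scene (194,178) and top (380,237), with a tall head and a slim shank, so that is the target. The middle one has a thick shank and the far one sits low, so it is short. Next I triangulate the key points.

```bash
cat > h.py <<'E'
import numpy as np,cv2
def load(n): return dict(np.load(n+".npz"))
def K(c):
    f=210/np.tan(np.radians(float(c["vertical_fov"])/2)); return np.array([[f,0,float(c["cx"])],[0,f,float(c["cy"])],[0,0,1]])
def P(c): return K(c)@np.c_[c["R"],c["t"]]
def proj(c,X):
    X=np.atleast_2d(X); x=(X@c["R"].T+c["t"])@K(c).T; return x[:,:2]/x[:,2:]
def atz(c,uv,z):
    d=c["R"].T@np.linalg.inv(K(c))@np.array([*uv,1.]); o=-c["R"].T@c["t"]; return o+d*(z-o[2])/d[2]
def tri(a,b,ua,ub):
    X=cv2.triangulatePoints(P(a),P(b),np.array(ua,float).reshape(2,1),np.array(ub,float).reshape(2,1)); return (X[:3]/X[3]).ravel()
E
python3 - <<'E'
from h import *
s,t=load("scene0"),load("top0")
c3=lambda u,v:(130+(u+.5)/5-.5,165+(v+.5)/5-.5)
c2=lambda u,v:(345+(u+.5)/5-.5,160+(v+.5)/5-.5)
c1=lambda u,v:(130+(u+.5)/4.6-.5,140+(v+.5)/4.6-.5)
c4=lambda u,v:(300+(u+.5)/4.4-.5,190+(v+.5)/4.4-.5)
D=dict(fork=(c3(105,286),c4(653,235),.080),eye=(c3(311,515),c4(429,73),.065),knob=(c3(380,336),c4(343,83),.107),pivot=(c3(503,135),c4(180,270),None),
 head=(c2(187,378),c1(290,118),None),flange=(c2(169,395),c1(298,188),None),head2=(c2(175,230),c1(221,201),None),head3=(c2(152,100),c1(155,339),None))
for k,(a,b,z) in D.items():
    X=tri(t,s,a,b); print(k,np.round(X,4), z and (np.round(atz(t,a,z),4),np.round(atz(s,b,z),4)))
E
```

```text
fork [0.5388 0.2835 0.0799] (array([0.5388, 0.2833, 0.08  ]), array([0.5388, 0.2837, 0.08  ]))
eye [0.4221 0.1968 0.0633] (array([0.4219, 0.1968, 0.065 ]), array([0.4244, 0.1963, 0.065 ]))
knob [0.4944 0.1514 0.1059] (array([0.4942, 0.1511, 0.107 ]), array([0.4958, 0.1513, 0.107 ]))
pivot [0.5922 0.0915 0.0735] None
head [ 0.4374 -0.2421  0.1185] None
flange [ 0.4361 -0.2435  0.0779] None
head2 [ 0.5057 -0.2494  0.117 ] None
head3 [ 0.575  -0.256   0.0927] None
```

The measurements agree with the given sizes: pivot to eye 200.0 mm, pivot to knob 114.6, pivot to fork 199, short pin 24.5 lower, pin spacing 69. The bar angle is about 0.745 rad. Next I check finger clearance around the pin against the look-alikes.

Run:
```python
from h import *
s,t=load("scene0"),load("top0")
c2=lambda u,v:(345+(u+.5)/5-.5,160+(v+.5)/5-.5)
c1=lambda u,v:(130+(u+.5)/4.6-.5,140+(v+.5)/4.6-.5)
for k,a,b in [("pink",c2(404,370),c1(92,119)),("purple",(338.5,254),c1(511,139)),("green",(331,218.5),c1(474,244))]:
    X=tri(t,s,a,b); d=X[:2]-[.437,-.243]; print(k,np.round(X,4),np.hypot(*d),np.degrees(np.arctan2(d[1],d[0])))
h=np.array([[.4374,-.2421],[.5057,-.2494],[.575,-.256]]);d=h[2]-h[0];print(np.degrees(np.arctan2(d[1],d[0])))
from workcell import kin,robot
def ori(th): return np.array([[np.sin(th),0,np.cos(th)],[-np.cos(th),0,np.sin(th)],[0,-1,0]])
for th in (80,95,110,125,140): 
  for e in(0,-180): print(th+e,[None if (q:=kin.ik(p,ori(np.radians(th+e)))) is None else np.round(q,2) for p in([.437,-.243,.096],[.5388,.2835,.18])])
```

```text
pink [ 0.4319 -0.3462  0.1011] 0.10336647446283508 -92.84380538714595
purple [ 0.4094 -0.143   0.1016] 0.10374010193937776 105.43815598592623
green [ 0.4925 -0.138   0.1002] 0.11874413593908037 62.132636890057206
-5.7683052492992655
80 [array([-0.53,  0.33,  1.92, -0.  ,  0.9 , -1.93]), array([ 0.47,  0.4 ,  1.55, -0.  ,  1.19, -0.93])]
-100 [array([-0.53,  0.33,  1.92, -0.  ,  0.9 ,  1.21]), array([ 0.47,  0.4 ,  1.55, -0.  ,  1.19,  2.21])]
95 [array([-0.53,  0.33,  1.92, -0.  ,  0.9 , -2.19]), array([ 0.47,  0.4 ,  1.55, -0.  ,  1.19, -1.19])]
-85 [array([-0.53,  0.33,  1.92, -0.  ,  0.9 ,  0.95]), array([ 0.47,  0.4 ,  1.55, -0.  ,  1.19,  1.95])]
110 [array([-0.53,  0.33,  1.92, -0.  ,  0.9 , -2.45]), array([ 0.47,  0.4 ,  1.55, -0.  ,  1.19, -1.45])]
-70 [array([-0.53,  0.33,  1.92, -0.  ,  0.9 ,  0.69]), array([ 0.47,  0.4 ,  1.55, -0.  ,  1.19,  1.69])]
125 [None, array([ 0.47,  0.4 ,  1.55, -0.  ,  1.19, -1.72])]
-55 [array([-0.53,  0.33,  1.92, -0.  ,  0.9 ,  0.43]), array([ 0.47,  0.4 ,  1.55, -0.  ,  1.19,  1.43])]
140 [None, array([ 0.47,  0.4 ,  1.55, -0.  ,  1.19, -1.98])]
-40 [array([-0.53,  0.33,  1.92, -0.  ,  0.9 ,  0.17]), array([ 0.47,  0.4 ,  1.55, -0.  ,  1.19,  1.16])]
```

```bash
cat >> h.py <<'E'
def ori(th): return np.array([[np.sin(th),0,np.cos(th)],[-np.cos(th),0,np.sin(th)],[0,-1,0]])
PIV=np.array([.5922,.0915]); FORK=np.array([.5388,.2835]);
E
python3 - <<'E'
from h import *
from workcell import robot, fingers, kin, sensors, vision
phi=np.arctan2(.1968-.0915,.4222-.5922); pf=np.arctan2(*(FORK-PIV)[::-1]); print(phi,pf,phi-pf)
def kp(p,z): return [*(PIV+.115*np.array([np.cos(p),np.sin(p)])),z]
print(kp(phi,.1))
robot.move_pose(kp(phi,.20),ori(phi-np.pi/2)); print(sensors.observe()["time_s"])
print(robot.move_linear(kp(phi,.088),vel=.12,until_force=10))
fingers.grab(10)
o=sensors.observe(); print(o["time_s"],o["tool_pos"],o["gripper_width"]*91,o["wrist_force"])
c=vision.capture("top");cv2.imwrite("pics/t1.png",cv2.resize(c["pixels"][150:300,110:310,::-1],None,fx=4,fy=4,interpolation=cv2.INTER_CUBIC))
E
```

```text
2.587021940888621 1.8420654978312607 0.7449564430573601
[np.float64(0.49443544421818125), np.float64(0.15205651602250303), 0.1]
1.9417
False
4.1083 [0.4944187  0.15200872 0.08798351] 19.501433973228476 [ 0.92653405 -0.81409966  0.49479282]
```

View pics/t1.png

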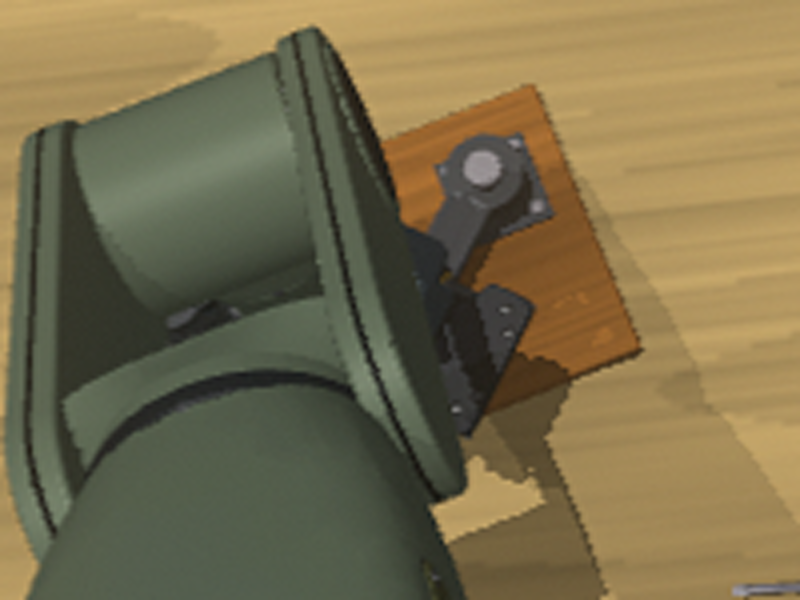

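The picture shows the fingers at the knob, around crop (430,290), with the arm hiding the rest. The opening of 19.5 mm matches the 20 mm knob, so it is held. Now I swing it along the arc.

Run:
```python
from h import *
from workcell import robot, fingers, kin, sensors, vision
phi=2.587; pf=1.842
def kp(p,z=.088): return [*(PIV+.115*np.array([np.cos(p),np.sin(p)])),z]
for d in (.6,.45,.3,.15,.05,-.01,-.04):
    p=pf+d
    r=robot.move_linear(kp(p),ori(p-np.pi/2),vel=.08 if d>.06 else .03,until_force=25)
    o=sensors.observe(); T=o["tool_pos"][:2]-PIV
    print(d,r,o["time_s"],np.arctan2(T[1],T[0])-pf,np.round(o["wrist_force"],1),o["gripper_width"]*91)
    if r: break
```

```text
0.6 False 4.5167 0.5973579030134277 [ 0.8 -0.3 -0.4] 19.411076501826972
0.45 False 4.8833 0.45161810614091236 [ 1.3 -0.7 -0.5] 19.730981618272878
0.3 False 5.25 0.3031684405135642 [ 1.5 -0.5 -2. ] 19.65407484096992
0.15 False 5.6167 0.15372749164975064 [ 1.6 -1.3 -1. ] 19.662191481674952
0.05 False 6.15 0.05507133260172603 [ 0.2 -4.2 -0.2] 20.108891810036194
-0.01 False 6.5333 0.008534113717733494 [-3.5 -6.2  2.6] 19.314485208119578
-0.04 False 6.8 0.008248489377019386 [-9.1 -7.9  8.8] 19.617250244609355
```

It has met the stop: the angle holds at about 0.008 while the force rises. I'll release, retract, go above the pin and look at the latch.

Run:
```python
from h import *
from workcell import robot, fingers, kin, sensors, vision
fingers.let_go()
p=sensors.observe()["tool_pos"]; robot.move_linear([p[0],p[1],.22],vel=.2)
th=np.radians(-96)
robot.move_pose([.4372,-.2425,.22],ori(th))
o=sensors.observe(); print(o["time_s"],o["tool_pos"],o["qpos"])
for n in("top","scene"):
    c=vision.capture(n); np.savez(n+"1.npz",**c)
t=load("top1")["pixels"];s=load("scene1")["pixels"]
a=cv2.resize(t[165:285,130:275,::-1],None,fx=5,fy=5,interpolation=cv2.INTER_CUBIC); cv2.imwrite("pics/t2.png",a)
a=cv2.resize(s[190:310,300:480,::-1],None,fx=4.4,fy=4.4,interpolation=cv2.INTER_CUBIC); cv2.imwrite("pics/s2.png",a)
```

```text
10.4583 [ 0.43763723 -0.24195516  0.21986195] [-5.28251633e-01  2.05407810e-01  1.73762030e+00  3.48939856e-04
  1.19872240e+00  1.14583273e+00]
```

View pics/t2.png

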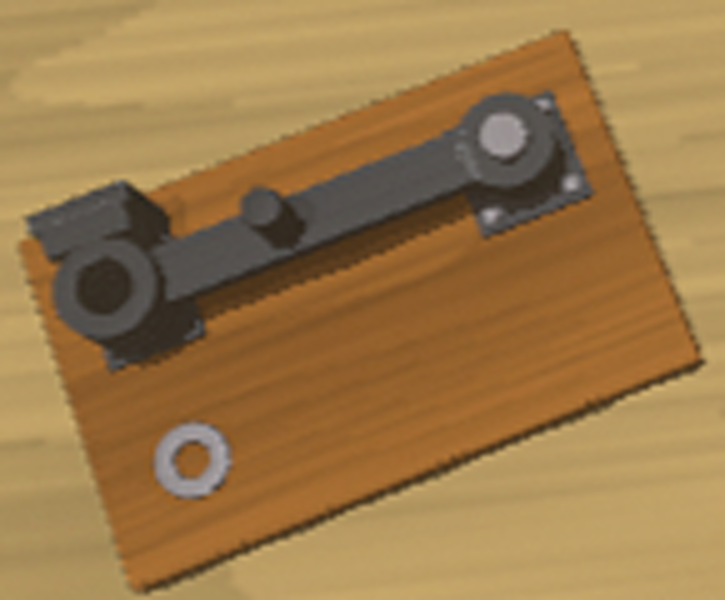

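View pics/s2.png

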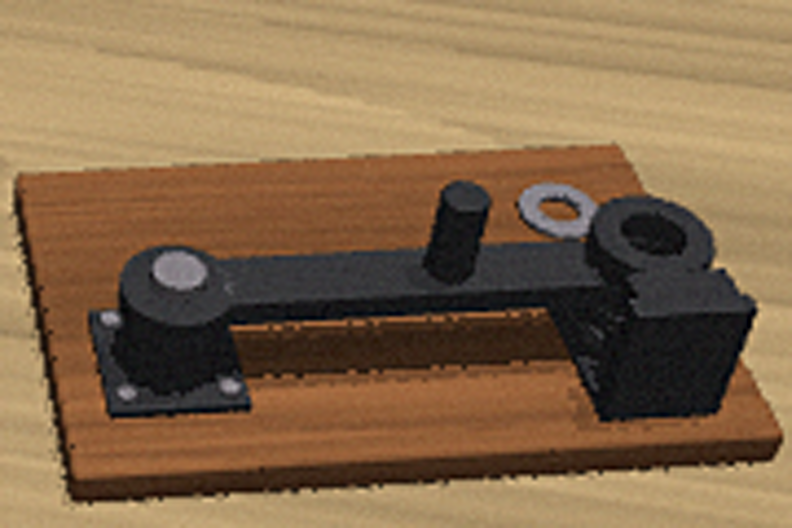

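The bar now lies in the fork: knob at crop (263,208), eye hidden under the fork ring at (105,287). I'll check the knob angle numerically, then grasp the pin.

Run:
```python
from h import *
from workcell import robot, fingers, kin, sensors, vision
s,t=load("scene1"),load("top1")
for c,uv in((t,(130+263.5/5-.5,165+208.5/5-.5)),(s,(300+466.5/4.4-.5,190+194.5/4.4-.5))):
    X=atz(c,uv,.107)[:2]-PIV; print("knob r,ang",np.hypot(*X),np.arctan2(X[1],X[0])-1.842)
print(robot.move_linear([.4372,-.2425,.096],vel=.12,until_force=10))
fingers.grab(25)
o=sensors.observe(); print(o["time_s"],o["tool_pos"],o["gripper_width"]*91,o["wrist_force"])
print(robot.move_linear([.4372,-.2425,.29],vel=.15))
o=sensors.observe(); print(o["time_s"],o["tool_pos"],o["gripper_width"]*91,o["wrist_force"])
for n in("top","scene"):
    c=vision.capture(n); np.savez(n+"2.npz",**c)
    cv2.imwrite(f"pics/{n}2.png",c["pixels"][:,:,::-1])
s=load("scene2")["pixels"][60:260,90:290,::-1]; cv2.imwrite("pics/s3.png",cv2.resize(s,None,fx=3,fy=3,interpolation=cv2.INTER_CUBIC))
```

```text
knob r,ang 0.11362206727647763 0.012564911990838201
knob r,ang 0.1149555630126052 0.011702286770971515
False
12.7833 [ 0.43720419 -0.24256113  0.09597082] 23.435604504123926 [ 0.6287852   0.08412419 -0.30841562]
False
14.225 [ 0.43673435 -0.24221876  0.28902241] 23.468700996393782 [ 0.5187308  -0.15557598 -3.22779936]
```

View pics/s3.png

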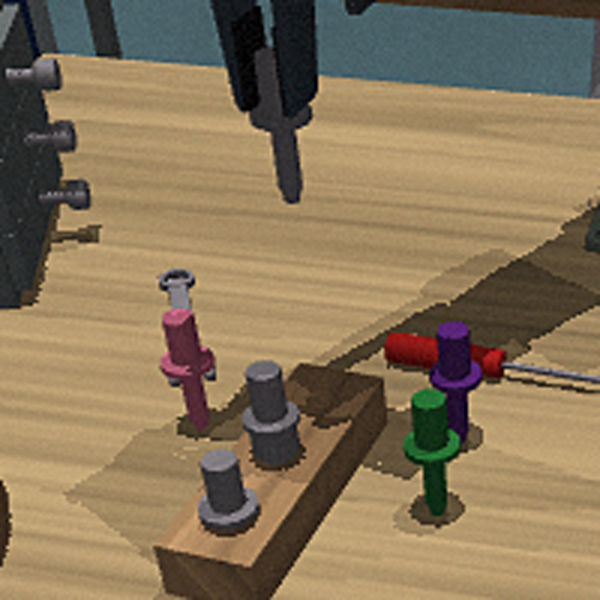

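The slim pin is held: opening 23.5 mm and weight 2.7 N fit, the shank is slim, and the other two are still in the rack. Next I check the foot's position under the TCP.

Run:
```python
from h import *
from workcell import sensors
o=sensors.observe();T=o["tool_pos"]; s,t=load("scene2"),load("top2")
print(T,o["orientation"][:,1])
for dz in(-.0795,-.0795+.058,): 
    X=T+[0,0,dz]; print(dz,proj(s,X),proj(t,X))
u=lambda a,b:(90+(a+.5)/3-.5,60+(b+.5)/3-.5)
print("foot seen",u(291,198),atz(s,u(291,198),T[2]-.0795)-T,"shaft top / flange seen",u(281,115),atz(s,u(281,115),T[2]-.0185)-T)
a=s["pixels"][60:140,150:220,::-1]; a=cv2.resize(a,None,fx=7,fy=7,interpolation=cv2.INTER_CUBIC)
for dz in(-.0795,-.0215):
    p=proj(s,T+[0,0,dz])[0]; cv2.drawMarker(a,tuple(int(v) for v in ((p-[150,60]+.5)*7)),(0,0,255),0,14,1)
cv2.imwrite("pics/s4.png",a)
```

```text
[ 0.43685487 -0.24230116  0.28910872] [-1.63155430e-03  9.44624094e-04 -9.99998223e-01]
-0.0795 [[187.20939988 126.74969509]] [[393.06656278 228.00464044]]
-0.0215 [[183.38834382  99.621495  ]] [[401.4679407  222.29586945]]
foot seen (186.66666666666669, 125.66666666666667) [-0.00417873 -0.00271111 -0.0795    ] shaft top / flange seen (183.33333333333331, 98.0) [-7.26954321e-04  3.22906086e-05 -1.85000000e-02]
```

View pics/s4.png

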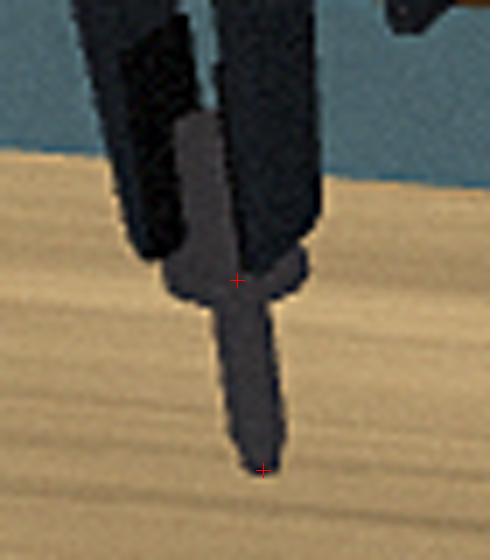

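View pics/top2.png

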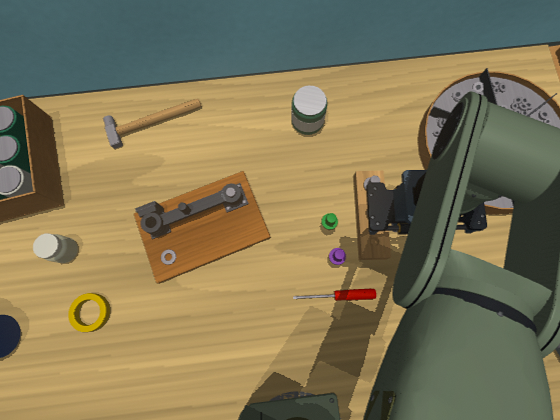

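The markers from the model sit on the pin's foot, crop (262,470), and on its flange underside, so the pin is upright and centred under the TCP. I'll carry it to just above the fork hole and check.

Run:
```python
from h import *
from workcell import robot, fingers, kin, sensors, vision
th=np.radians(-40)
robot.move_pose([*FORK,.28],ori(th))
print(robot.move_linear([*FORK,.172],vel=.12,until_force=10))
o=sensors.observe();T=o["tool_pos"]; print(o["time_s"],T,o["gripper_width"]*91,o["wrist_force"])
for n,(x,y) in dict(scene=(400,180),top=(110,170)).items():
    c=vision.capture(n); np.savez(n+"3.npz",**c)
    a=cv2.resize(c["pixels"][y:y+90,x:x+100,::-1],None,fx=6,fy=6,interpolation=cv2.INTER_CUBIC)
    for X in (T+[0,0,-.0795],[*FORK,.08]):
        p=proj(c,np.array(X))[0]; print(n,p); cv2.drawMarker(a,tuple(int(v) for v in ((p-[x,y]+.5)*6)),(0,0,255),0,14,1)
    cv2.imwrite(f"pics/{n}3.png",a)
```

```text
False
17.3083 [0.53939636 0.28372478 0.1729185 ] 23.61014799579227 [ 0.73721124  0.40184189 -2.17447335]
scene [449.92337536 237.80913364]
scene [447.92943035 243.00229673]
top [148.43881558 220.41626169]
top [150.49437299 221.80267342]
```

View pics/scene3.png

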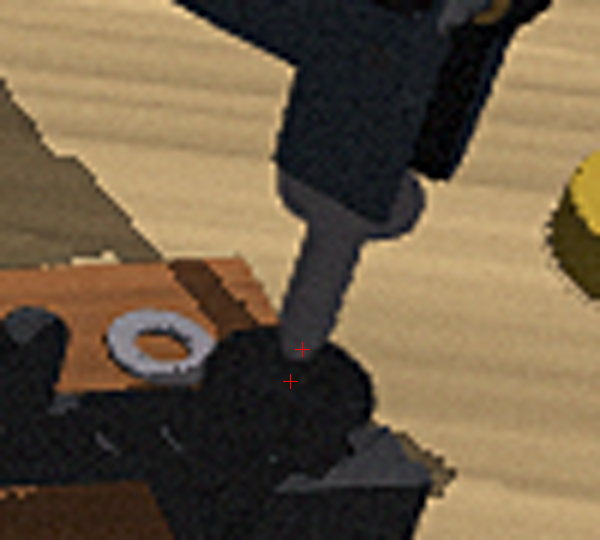

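View pics/top3.png

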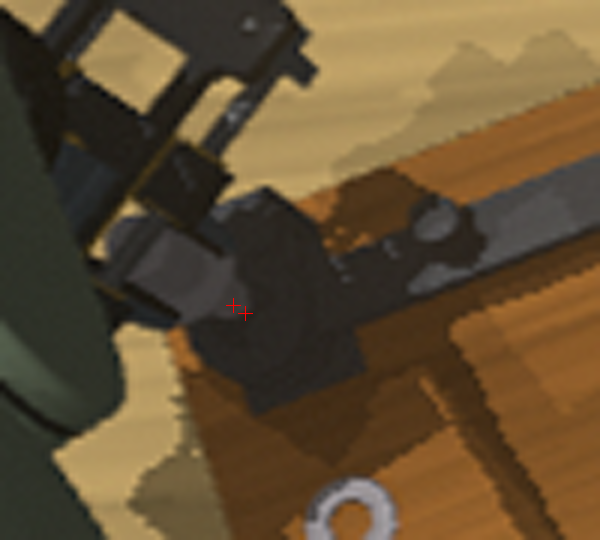

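The foot is at scene crop (300,355) and top crop (240,305), within about 1–2 mm of the predicted marker above the hole. I'll lower it.

Run:
```python
from h import *
from workcell import robot, fingers, kin, sensors, vision
for z in (.14,.105):
    r=robot.move_linear([*FORK,z],vel=.06,until_force=8)
    o=sensors.observe(); print(r,o["time_s"],o["tool_pos"],o["gripper_width"]*91,np.round(o["wrist_force"],1))
    if r: break
```

```text
False 18.0917 [0.5389397  0.28357129 0.13990776] 23.131692215180124 [-0.2 -0.5 -2.5]
False 18.825 [0.53899541 0.28359556 0.10503134] 23.54720778041982 [ 0.7  1.  -2.6]
```

Run:
```python
from h import *
from workcell import robot, fingers, kin, sensors, vision
r=robot.move_linear([*FORK,.1015],vel=.02,until_force=6)
o=sensors.observe(); print(r,o["tool_pos"],np.round(o["wrist_force"],1))
fingers.let_go()
robot.sleep(.2)
print(robot.move_linear([*FORK,.24],vel=.15))
robot.move_pose([.40,-.05,.30],ori(np.radians(-40)))
o=sensors.observe(); print(o["time_s"],o["tool_pos"],o["gripper_width"],np.round(o["wrist_force"],1))
for n,(x,y) in dict(scene=(340,170),top=(120,160)).items():
    c=vision.capture(n); np.savez(n+"4.npz",**c)
    a=cv2.resize(c["pixels"][y:y+110,x:x+140,::-1],None,fx=5.4,fy=5.4,interpolation=cv2.INTER_CUBIC)
    for z in (.086,.124):
        p=proj(c,np.array([*FORK,z]))[0]; cv2.drawMarker(a,tuple(int(v) for v in ((p-[x,y]+.5)*5.4)),(0,0,255),0,14,1)
    cv2.imwrite(f"pics/{n}4.png",a)
```

```text
False [0.53935753 0.28374128 0.10208396] [ 1.2  0.9 -0.5]
False
22.9 [ 0.40058258 -0.04956115  0.29980369] 0.9989789509342295 [-0.2 -0.3  0.3]
```

View pics/scene4.png

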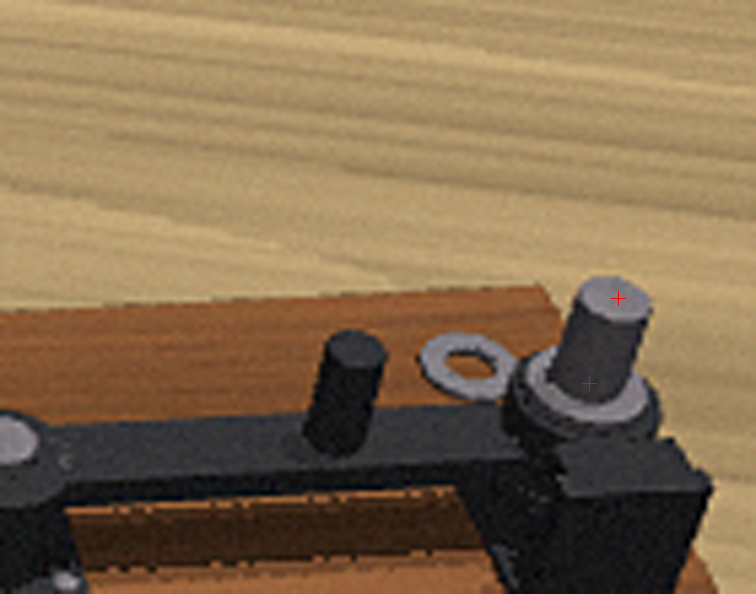

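View pics/top4.png

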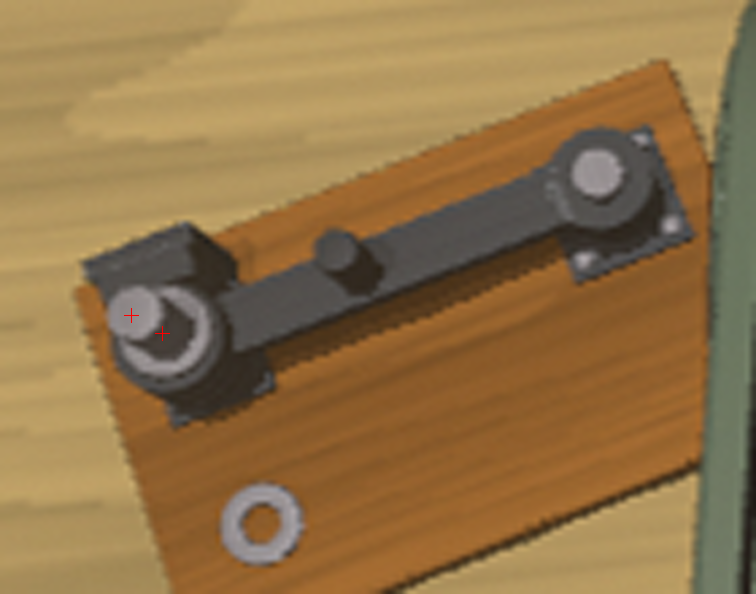

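The pin stands upright with its flange on the fork ring. The head top is at scene crop (614,300) against (618,298) predicted, and top crop (136,313) against (131,316). I'll do a last numeric check and hand in.

Run:
```python
from h import *
from workcell import order
s,t=load("scene4"),load("top4")
cs=lambda u,v:(340+(u+.5)/5.4-.5,170+(v+.5)/5.4-.5)
ct=lambda u,v:(120+(u+.5)/5.4-.5,160+(v+.5)/5.4-.5)
print("head",tri(t,s,ct(136,313),cs(613,300)))
for c,uv in((t,ct(339,249)),(s,cs(355,350))):
    X=atz(c,uv,.107)[:2]-PIV; print("bar",np.hypot(*X),np.arctan2(X[1],X[0])-1.842)
h=tri(t,s,ct(136,313),cs(613,300))
if abs(h[2]-.124)<.006 and np.hypot(*(h[:2]-FORK))<.012: order.finish_job(); print("handed in")
```

```text
head [0.53953954 0.28180583 0.1234353 ]
bar 0.11287023039669215 0.004052333506157302
bar 0.1140364825525918 -0.004279373171937717
the job is handed in; nothing more can be done
handed in
```

The latch is closed and pinned, and I handed the job in at about 23 s of the 58 s allowed. I gripped the knob and swung the bar to its stop. Then I took the long slim pin from the rack hole nearest the robot, lowered it through the eyes, released it and moved the arm clear.

- **Bar:** in the last pictures its angle reads within 0.005 rad of closed from both cameras.
- **Pin:** the top of its head is at z = 123.4 mm (124 is fully home), about 2 mm from the hole's axis. It looks upright, with its flange on the fork.
- **Disagreements:** none of the checks failed. Right after closing, the bar read about 0.012 rad in the cameras against 0.008 from the tool position, well inside the limit. The release showed almost no contact force (about 2 N change), so the check that the flange is down rests on the pictures.

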